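Clamp the instrument housing to the click

ROBOT

A 6-joint arm with a two-finger parallel gripper is mounted at the origin on the work surface. World frame = base frame: x ahead of the robot, y to its left, z up, the work surface at z = 0. Lengths are in mm, angles in rad, forces in N, time in s.
With the tool pointing down it reaches from about 350 to 775 mm from the base axis. Payload 7.3 kg.
Tool frame: the origin (TCP) lies at the very end of the fingers, on their centre line; the grasp point (between the pads) lies 19 mm behind it (pinch_z is the distance from the TCP to the grasp point, in mm); z points along the fingers, y is the direction in which the jaws open and shut (so a half turn about z gives the same grasp; the last joint's range is limited). The gripper opens to 92 mm and grips with 3 to 60 N. Pads are 19 mm wide; open, the fingers measure 130 mm over their backs; the gripper's body (75 mm by 190 mm) begins 47 mm behind the grasp point.
Start: joints at [1.089, 0.342, 1.524, -0, 1.275, -0.146], TCP at [172.986, 495.702, 226.741] pointing down, gripper open.
Joint ranges: [-2.53, 2.53], [-0.77, 2.02], [0.04, 2.7], [-1, 4.14], [0.28, 2.66], [-3.11, 3.11]. Speed limits (rad/s): [2.57, 2.57, 3.14, 3.14, 3.14, 3.14].

INTERFACE

Orientations are given as [roll, pitch, yaw] about the fixed x, y, z axes, in that order (R = Rz(yaw) Ry(pitch) Rx(roll)).
In Python, from plant import * gives the robot as it stands.
- The arm moves only by the tool step_arm, never from a script. Its argument "moves" is one flat list of numbers, 7 for each row, row after row: the shift along the tool's x, y, z scaled (see below), then the turn, a rotation vector about the tool's x, y, z scaled (see below), then the closure, from -1 (fully open) to 1 (shut). A call has 1 to 8 rows; each row shifts and turns the pose as measured when the row begins, along the tool's axes as they then stand; what a row does not reach is not made up. The controller multiplies each number of a shift by 2 cm and each number of a turn by 4 degrees. A row lasts 1/12 s, in which the tool goes at most 41.7 mm and 7.16 degrees, less where a joint would pass 70% of its speed; a pose out of reach is approached as far as the arm can. A call with a number of a shift or a turn outside -1 to 1 is refused whole. A call with a gripper value outside its range is refused whole. The fingers move at their own pace and stop on an object; the grip force is fixed at half the most. Time passes only in rows, so rows that do not move let the fingers close. It gives the time, the measured TCP pose, the force and the opening at its end, in the units of the state.
- get_obs(): the state, without advancing time (a new reading comes with each control period).
- capture(name): name is "scene" or "top" or "wrist"; returns the picture (420x560x3 uint8, red, green, blue); there is no depth.
- get_calibration(name): a dict with "mtx" (3x3 intrinsics, pixels), "k1" (the pictures are not rectified: a ray, as slopes to the right and down, at radius r is drawn at 1 + k1 r^2 times it, then the intrinsics apply), "eye" and "orientation" of the camera in the world; the wrist camera has in their place "mount" (4x4, takes a point from camera to tool coordinates, whose origin is the TCP and whose axes are the flange's). Camera axes: x right, y down, z forward; pixel columns grow to the right and rows downward; lengths in mm; the calibration is good to about 2 mm. A picture is of the moment at which its call begins: read the wrist's pose just before it. get_calibration takes no time and is no camera call.
- close_job(): hands the job in, once; it reports no verdict.
The state is a dict: "time": time; "joint_positions": joint angles; "dq": joint speeds; "tau": joint torques, N m; "tool_pos": TCP position; "tcp_rot": TCP orientation; "contact_force": force on the tool from outside, world axes, zero at the start; "moment": the same for the moment, N m; "grip_width": finger opening in mm.
Only numpy, scipy, OpenCV 4.12 (cv2) and the standard library are available. Lean on these libraries where they do the work, as an engineer would, in place of code of your own. Each camera call takes 0.05 s, during which the arm holds its last target.

TASK

Gently slide the yellow housing along its channel in the clamping fixture until it sits fully home against the end stop. Then tighten the clamp bolt by swinging the wrench that sits on it clockwise (seen from above) until the bolt has run down and the wrench gives at its set torque: stop at that first give, do not force it further, or the threaded insert turns. Let go, leaving the wrench on the bolt with its handle still kinked, and do not disturb the other things on the bench.

Things in the scene. Friction and masses are not known exactly. Their poses are not given: they have to be found in the camera images.
- fixture: Fixed aluminium base plate 200 x 240 x 20 mm. Origin on the table; plate spans x -100..100, y -60..180. x runs along the channel to its end stop, z up. Channel: floor = plate top, guide rails at y 43 (10 high) and 161 (16 high), open at -x; end stop: steel bar 30 high, near face at x 80. Dark clamp strap (top 44 above table) reaches from the bolt over the housing's foot, 3 mm clear.
- housing: Loose yellow housing 120 (x) x 90 x 62 mm high, 0.28-0.56 kg, black window and slot on top, on a foot plate 120 x 114 x 8 mm sliding in the channel. Origin: centre of underside. Starts 20 to 50 mm short of home. Home: against the end stop, origin at x 20, y 102, z 20 mm in the fixture's frame. Push its near (-x) end face; it slides at a few N, firm contact with the stop is 10 to 15 N.
- bolt_axis (a point): Point on the clamp bolt's vertical axis, 60 mm above the table (height of the handle's centre line), at x -30, y 0 mm in the fixture's frame. Swung clockwise, the bolt turns easily (under 2 N at the grip) for 0.45 to 0.75 rad and then seats; the angle where it seats differs each time and cannot be seen beforehand.
- handle_pivot (a point): The wrench's breakaway joint, on the vertical pin 32 mm from the bolt axis, 60 mm above the table. The handle turns about it when the wrench gives.
- handle_grip (a point): Middle of the black grip, on its centre line, 150 mm from the bolt axis (118 from the pivot) when straight. Level round bar, 24 mm diameter from 104 to 199 mm from the bolt axis, 60 mm above the table. Direction pivot to grip starts between about -23 and -80 degrees from the fixture's x. Free space around and below, but for the base plate and small things on the bench.
- handle (a joint): Kink of the wrench's breakaway joint, rad: 0 straight, 0.14 at its end stop, growing clockwise. Once the bolt is seated, force at the grip climbs to 10 to 12 N (1.4 N m about the pivot), the joint gives: the handle kinks on at that steady force and stays where left. Given = more than 0.06. At its end stop the whole load goes into the bolt again.
- insert (a joint): Turn of the flat brass threaded insert (37 mm across, under the wrench head) in the fixture, rad: 0, and it stays 0 unless the bolt is overtightened: it turns at about 3.4 N m about the bolt axis (21 to 23 N at the grip). More than 0.06 is stripped.
- washer: Bystander: steel washer, 36 mm across, 8 mm high, loose on the bench. Origin under its centre.
- spacer: Bystander: aluminium spacer tube, 28 mm across, 22 mm high. Origin under its centre.
- driver: Bystander: screwdriver about 200 mm long, 26 mm thick, lying. Origin under its middle.
- spool: Bystander: grey spool, 60 mm across, 50 mm high. Origin under its centre.
- dropper: Bystander: clear bottle, 44 mm across, 110 mm high, standing. Origin under its centre.
- cover: Bystander: loose yellow cover 120 x 90 x 27 mm. Origin under its centre.
Mind the look-alikes: they are no part of the job. What is shaped like the housing but pink or white is not meant.

How it is judged:
By the outcome, as a careful person would: the job done as asked, in the order asked, and still so for the second after the job is handed in, with the robot touching nothing.
It also fails if it takes over 56 s, if anything falls off the work surface, if the arm or the gripper's body presses on something with over 40 N, if the wrist force passes 120 N, or if a joint passes its speed limit or range.

## Working session

There is one attempt and no reset: what is moved stays moved. The work goes in short steps, Python scripts to look and compute and a tool call to move; the robot and the scene stay as the last step left them, time stands still between calls to the robot, and variables do not carry over. Pictures are saved under pics/ and viewed, and the job is handed in when it is done.

Besides the shell and the picture viewer there is one more tool, called after "Request:" as name(argument=value, ...) on one line, values as JSON. step_arm: Moves the arm, as the interface text tells. Shifts and turns lie within -1 to 1; 1 stands for 2 cm of shift or 4 degrees of turn. Its arguments: {"type":"object","properties":{"moves":{"type":"array"}},"required":["moves"]}

```bash
ls; mkdir -p pics; python3 - <<'E'
from plant import *
import cv2
for n in ("scene","top","wrist"):
    im=capture(n); cv2.imwrite(f"pics/{n}0.png",cv2.cvtColor(im,cv2.COLOR_RGB2BGR))
    print(n,get_calibration(n))
print(get_obs())
E
```

```text
pics
scene {'mtx': array([[400.1455847 ,   0.        , 281.01066164],
       [  0.        , 400.1455847 , 211.41456045],
       [  0.        ,   0.        ,   1.        ]]), 'k1': -0.03582699933866531, 'eye': array([1028.77150329, -497.98443948,  792.11608389]), 'orientation': array([-2.35670619e+00, -1.06597521e-03,  7.73775464e-01])}
top {'mtx': array([[409.9687876 ,   0.        , 283.09407463],
       [  0.        , 409.9687876 , 204.77550451],
       [  0.        ,   0.        ,   1.        ]]), 'k1': -0.013835659796277973, 'eye': array([ 359.71242357,    1.44820171, 1194.0019198 ]), 'orientation': array([-3.00068749, -0.0104957 , -1.54617129])}
wrist {'mtx': array([[324.62284416,   0.        , 276.16714735],
       [  0.        , 324.62284416, 213.07137329],
       [  0.        ,   0.        ,   1.        ]]), 'k1': -0.047113790417194885, 'mount': array([[-2.56285805e-04, -9.55898611e-01, -2.93696749e-01,
         7.95880701e+01],
       [ 9.99999818e-01, -8.48017268e-05, -5.96615068e-04,
         9.62393633e-01],
       [ 5.45397523e-04, -2.93696848e-01,  9.55898459e-01,
        -1.57079387e+02],
       [ 0.00000000e+00,  0.00000000e+00,  0.00000000e+00,
         1.00000000e+00]])}
{'time': 0.15, 'joint_positions': array([ 1.08900552e+00,  3.42555163e-01,  1.52472236e+00, -1.15926119e-05,
        1.27539988e+00, -1.46029912e-01]), 'dq': array([-3.18319568e-04, -2.32124035e-03, -3.03165793e-03, -1.01713502e-03,
       -4.44614415e-04,  4.13879381e-05]), 'tau': array([ 9.86777668e-04, -4.31470299e+01, -2.44354820e+01,  7.17301690e-02,
        5.37503930e-02, -9.77513059e-05]), 'tool_pos': array([172.85130174, 495.44222574, 226.23477593]), 'tcp_rot': array([-3.14051784e+00, -1.46874264e-04,  2.80583506e+00]), 'contact_force': array([-0.11067319,  0.28306344, -0.28252478]), 'moment': array([ 0.0124738 , -0.00102766, -0.03182001]), 'grip_width': 92.01286534159013}
```

View pics/top0.png

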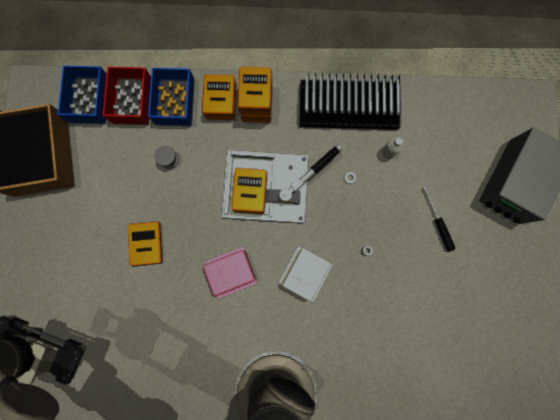

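View pics/scene0.png

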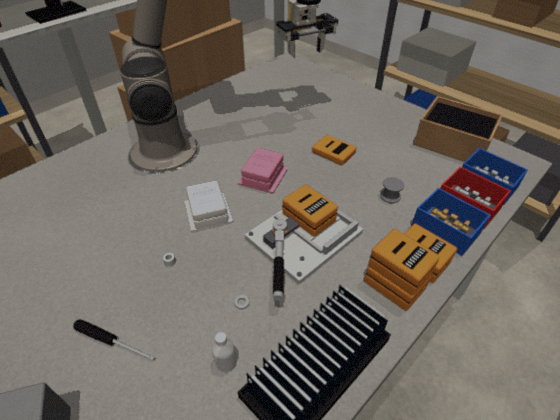

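View pics/wrist0.png

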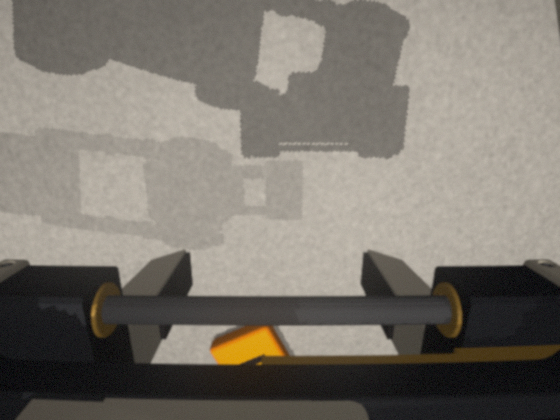

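```bash
cat > h.py <<'E'
import numpy as np, cv2
from scipy.spatial.transform import Rotation as Ro
from plant import *
def cam(n,obs=None):
    c=get_calibration(n)
    if n=="wrist":
        R=Ro.from_euler('xyz',obs['tcp_rot']).as_matrix(); m=np.array(c['mount'])
        return c, R@m[:3,:3], R@m[:3,3]+obs['tool_pos']
    return c, Ro.from_euler('xyz',c['orientation']).as_matrix(), np.array(c['eye'])
def pix2plane(n,uv,z,obs=None):
    c,R,e=cam(n,obs); K=c['mtx']
    uv=np.atleast_2d(uv).astype(float); out=[]
    d=cv2.undistortPoints(uv[:,None],K,np.array([c['k1'],0,0,0.]))[:,0]
    w=np.c_[d,np.ones(len(d))]@R.T
    return e+w*((z-e[2])/w[:,2])[:,None]
def proj(n,P,obs=None):
    c,R,e=cam(n,obs); q=(np.atleast_2d(P)-e)@R
    return cv2.projectPoints(q[:,None].copy(),np.zeros(3),np.zeros(3),c['mtx'],np.array([c['k1'],0,0,0.]))[0][:,0]
def crop(im,x0,x1,y0,y1,s,name):
    o=cv2.resize(im[y0:y1,x0:x1],None,fx=s,fy=s,interpolation=cv2.INTER_CUBIC)
    cv2.imwrite(name,o)
E
python3 - <<'E'
from h import *
im=cv2.imread("pics/top0.png"); crop(im,215,355,140,230,5.7,"pics/topc.png")
im=cv2.imread("pics/scene0.png"); crop(im,235,375,175,310,4.4,"pics/scenec.png")
E
```

```text
(no output)
```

View pics/topc.png

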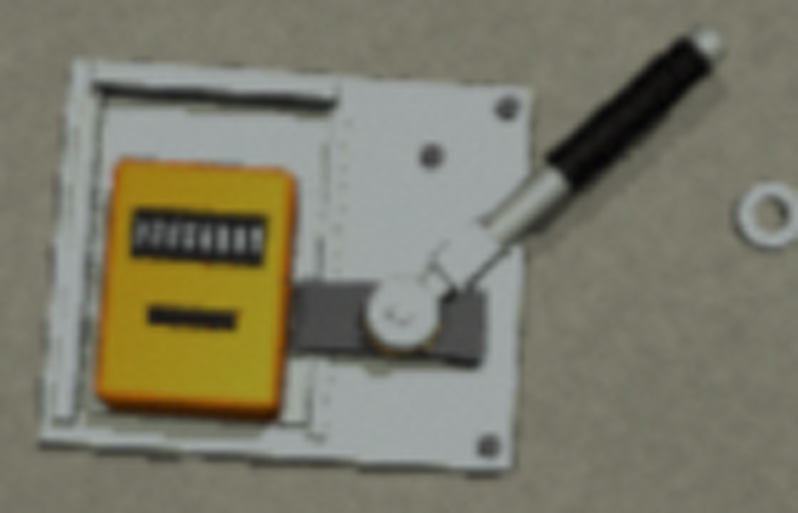

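View pics/scenec.png

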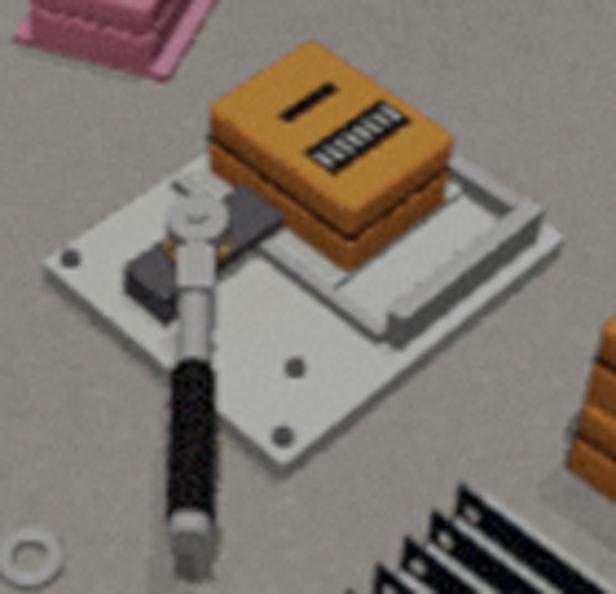

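```bash
python3 - <<'E'
from h import *
f=lambda a:np.array(a)/5.7+[215,140]
c=pix2plane("top",f([(75,62),(530,90),(512,470),(40,445)]),20)[:,:2]
F=np.array([(100,180),(100,-60),(-100,-60),(-100,180)],float)
M,_=cv2.estimateAffinePartial2D(F,c); print(M,np.hypot(*M[:,0])); 
a=np.arctan2(M[1,0],M[0,0]); R=np.array([[np.cos(a),-np.sin(a)],[np.sin(a),np.cos(a)]])
t=c.mean(0)-R@F.mean(0); print("yaw",np.degrees(a),"origin",t, "res",F@R.T+t-c)
h=pix2plane("top",f([(118,160),(298,172),(280,412),(98,402)]),82)[:,:2]
print("housing corners in fixture",(h-t)@R, ((h-t)@R).mean(0))
b=R@[-30,0]+t
print("bolt",b, proj("top",[*b,60]), proj("scene",[*b,60]))
print("bolt by head px",pix2plane("top",f([403,310]),70))
g=pix2plane("top",f([[557,175],[700,48],[712,40]]),60)[:,:2]; print(g,[np.hypot(*(x-b)) for x in g],[np.degrees(np.arctan2(*(R.T@(x-b))[::-1])) for x in g])
# bystanders
for n,p,z in (("washer",(350,178),8),("spacer",(367,251),22),("dropper",(392,150),60)): print(n,pix2plane("top",p,z))
# scene camera check of plate corners
s=lambda a:np.array(a)/4.4+[235,175]
cs=pix2plane("scene",s([(563,240),(285,468),(45,263)]),20)[:,:2]; print("scene corners",cs,"top",c[:3])
print("scene grip",pix2plane("scene",s([(193,365),(193,510)]),60))
E
```

```text
Traceback (most recent call last):
cv2.error: OpenCV(4.12.0) /io/opencv/modules/calib3d/src/ptsetreg.cpp:1108: error: (-215:Assertion failed) count >= 0 && to.checkVector(2) == count in function 'estimateAffinePartial2D'
```

```bash
python3 - <<'E'
from h import *
f=lambda a:np.array(a)/5.7+[215,140]
c=np.ascontiguousarray(pix2plane("top",f([(75,62),(530,90),(512,470),(40,445)]),20)[:,:2])
F=np.array([(100,180),(100,-60),(-100,-60),(-100,180)],float)
M,_=cv2.estimateAffinePartial2D(F,c,ransacReprojThreshold=20); print(M,np.hypot(*M[:,0])); 
a=np.arctan2(M[1,0],M[0,0]); R=np.array([[np.cos(a),-np.sin(a)],[np.sin(a),np.cos(a)]])
t=c.mean(0)-R@F.mean(0); print("yaw",np.degrees(a),"origin",t, "res",F@R.T+t-c)
h=pix2plane("top",f([(118,160),(298,172),(280,412),(98,402)]),82)[:,:2]
print("housing corners in fixture",(h-t)@R, ((h-t)@R).mean(0))
b=R@[-30,0]+t
print("bolt",b, proj("top",[*b,60]), proj("scene",[*b,60]))
print("bolt by head px",pix2plane("top",f([403,310]),70))
g=pix2plane("top",f([[557,175],[700,48],[712,40]]),60)[:,:2]; print(g,[np.hypot(*(x-b)) for x in g],[np.degrees(np.arctan2(*(R.T@(x-b))[::-1])) for x in g])
for n,p,z in (("washer",(350,178),8),("spacer",(367,251),22),("dropper",(392,150),60)): print(n,pix2plane("top",p,z))
s=lambda a:np.array(a)/4.4+[235,175]
cs=pix2plane("scene",s([(563,240),(285,468),(45,263)]),20)[:,:2]; print("scene corners",cs,"top",c[:3])
print("scene grip",pix2plane("scene",s([(193,365),(193,510)]),60))
E
```

```text
[[ 9.88738986e-01  3.36825308e-02  5.77153609e+02]
 [-3.36825308e-02  9.88738986e-01 -1.43809664e+01]] 0.9893125362548503
yaw -1.9510921170554796 origin [577.13176808 -15.02184027] res [[ 0.67469783  2.57160871]
 [ 0.95217939 -1.93396438]
 [-1.63151815 -1.05403862]
 [ 0.00464093  0.41639429]]
housing corners in fixture [[ 35.00021928 143.84174629]
 [ 34.37157161  56.09756346]
 [-83.48529385  57.16964616]
 [-83.89729336 144.507639  ]] [-24.50269908 100.40414873]
bolt [547.14916048 -14.00044825] [[286.00375668 195.54751227]] [[278.19262198 225.16554558]]
bolt by head px [[548.74455549 -12.9477151   70.        ]]
[[ 620.36898022  -87.90495871]
 [ 687.35443465 -158.65342585]
 [ 691.65735406 -164.6552862 ]] [np.float64(104.03373812482627), np.float64(201.4497526229916), np.float64(208.75703151920658)] [np.float64(-43.31555042051916), np.float64(-43.94343675024188), np.float64(-44.241895647370995)]
washer [[ 613.28045259 -202.58914051    8.        ]]
spacer [[ 399.43009003 -249.12057478   22.        ]]
dropper [[ 687.11020391 -313.94044616   60.        ]]
scene corners [[690.20129269 156.24459939]
 [682.09674628 -79.57304745]
 [483.89365568 -71.10888244]] top [[682.52744766 158.89755656]
 [674.07882999 -76.45773113]
 [476.77847687 -70.5283768 ]]
scene grip [[ 621.22584256  -86.85800159   60.        ]
 [ 684.55479163 -151.1925418    60.        ]]
```

Request:
step_arm(moves=[-0.6, -0.7, 0, 0, 0, -0.86, 1, -0.6, -0.7, 0, 0, 0, -0.86, 1, -0.6, -0.8, 0, 0, 0, -0.86, 1, -0.6, -0.8, 0, 0, 0, -0.86, 1, -0.6, -0.8, 0, 0, 0, -0.86, 1, -0.6, -0.9, 0, 0, 0, 0, 1, -0.6, -0.9, 0, 0, 0, 0, 1, -0.6, -0.9, 0, 0, 0, 0, 1])

```text
time: 0.82
tool_pos: [250.2, 350.0, 223.6]
tcp_rot: [-3.138, -0.004, 3.128]
contact_force: [1.3, -0.9, -0.3]
grip_width: 43.1
```

Request:
step_arm(moves=[-0.8, -1, 0, 0, 0, 0, 1, -0.8, -1, 0, 0, 0, 0, 1, -0.8, -1, 0, 0, 0, 0, 1, -0.8, -1, 0, 0, 0, 0, 1, -0.8, -1, 0, 0, 0, 0, 1, -0.8, -1, 0, 0, 0, 0, 1, -0.8, -1, 0, 0, 0, 0, 1, -0.8, -1, 0, 0, 0, 0, 1])

```text
time: 1.48
tool_pos: [379.0, 179.6, 222.9]
tcp_rot: [-3.137, -0.006, 3.131]
contact_force: [1.2, -0.9, 0.4]
grip_width: 0.3
```

Request:
step_arm(moves=[-0.8, -1, 0, 0, 0, 0, 1, -0.8, -1, 0, 0, 0, 0, 1, -0.8, -1, 0, 0, 0, 0, 1, 0, 0, 0, 0, 0, 0, 1])

```text
time: 1.82
tool_pos: [430.1, 112.5, 222.3]
tcp_rot: [-3.136, -0.006, 3.127]
contact_force: [0.5, 0.2, 0.6]
grip_width: 0.4
```

```bash
python3 - <<'E'
from h import *
o=get_obs(); print(o)
im=cv2.cvtColor(capture("wrist"),cv2.COLOR_RGB2BGR); cv2.imwrite("pics/w1.png",im)
import pickle; pickle.dump(o,open("o1.pkl","wb"))
E
```

```text
{'time': 1.8167, 'joint_positions': array([ 0.08683022,  0.20281566,  1.73120736, -0.00559501,  1.21384139,
       -1.46774174]), 'dq': array([ 0.02633683, -0.01596368,  0.04024557,  0.03455556,  0.01854172,
        0.04253491]), 'tau': array([ -0.30666788, -34.66926455, -23.22389245,  -0.13926652,
         0.24756529,  -0.58415908]), 'tool_pos': array([430.14958133, 112.45926743, 222.31913182]), 'tcp_rot': array([-3.13574462, -0.00570555,  3.12732307]), 'contact_force': array([0.45571241, 0.17505367, 0.5502723 ]), 'moment': array([ 0.00667101,  0.04673297, -0.02116155]), 'grip_width': 0.38643271107268135}
```

View pics/w1.png

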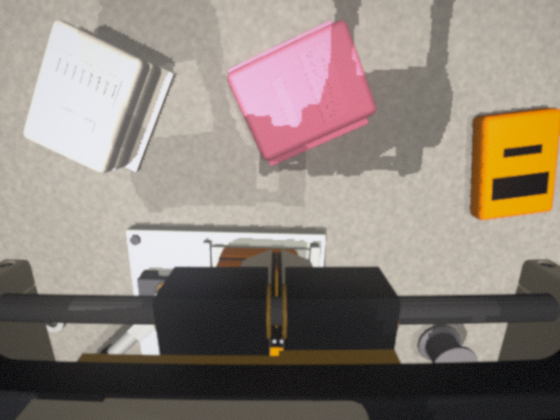

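```bash
python3 - <<'E'
from h import *
import pickle; o=pickle.load(open("o1.pkl","rb"))
print(pix2plane("wrist",[(128,231),(325,232)],20,o))
print(pix2plane("top",np.array([(512,470),(40,445)])/5.7+[215,140],20))
E
```

```text
[[480.1270573  -65.58135893  20.        ]
 [484.02145702 168.7396815   20.        ]]
[[476.77847687 -70.5283768   20.        ]
 [483.31345391 167.86205108  20.        ]]
```

Request:
step_arm(moves=[-0.6, -0.5, 0.5, 0, 0, 0.2, 1, -0.6, -0.5, 1, 0, 0, 0, 1, -0.1, -0.2, 1, 0, 0, 0, 1, 0, 0, 1, 0, 0, 0, 1, 0, 0, 1, 0, 0, 0, 1, 0, 0, 1, 0, 0, 0, 1, 0, 0, 1, 0, 0, 0, 1, 0, 0, 0.5, 0, 0, 0, 1])

```text
time: 2.53
tool_pos: [451.9, 93.4, 79.0]
tcp_rot: [-3.14, -0.003, 3.114]
contact_force: [-0.3, -0.3, -0.1]
grip_width: 0.4
```

Request:
step_arm(moves=[0, -0.1, 0.8, 0, 0, 0, 1, 0, 0, 0.5, 0, 0, 0, 1, -0.3, 0, 0.2, 0, 0, 0, 1, -0.3, 0, 0, 0, 0, 0, 1, -0.2, 0, 0, 0, 0, 0, 1])

```text
time: 2.95
tool_pos: [463.4, 95.2, 45.2]
tcp_rot: [-3.14, -0.012, 3.118]
contact_force: [0.0, 0.2, -0.5]
grip_width: 0.7
```

```bash
python3 - <<'E'
from h import *
o=get_obs(); print(o['tool_pos'],o['contact_force'])
im=cv2.cvtColor(capture("scene"),cv2.COLOR_RGB2BGR); crop(im,235,375,175,310,4.4,"pics/s2.png")
E
```

```text
[463.35024518  95.21347744  45.19941423] [ 0.01291099  0.15297302 -0.4523167 ]
```

View pics/s2.png

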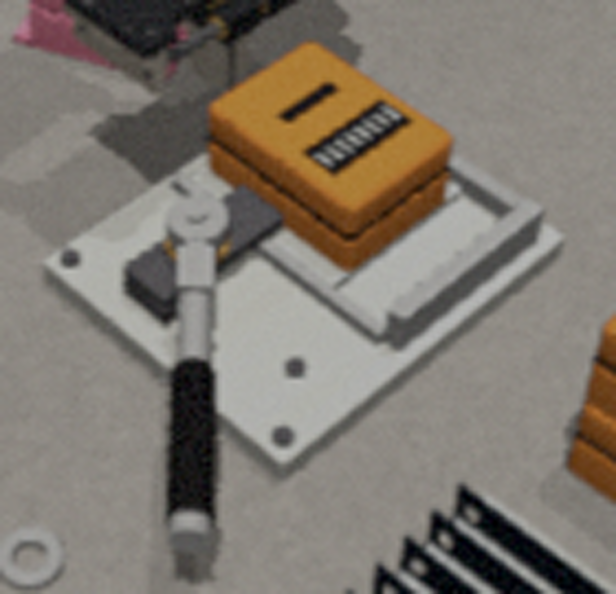

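Request:
step_arm(moves=[-0.3, -0.2, 0, 0, 0, 0, 1, -0.3, -0.1, 0, 0, 0, 0, 1, -0.2, 0, 0, 0, 0, 0, 1, -0.2, 0, 0, 0, 0, 0, 1])

```text
time: 3.33
tool_pos: [487.6, 88.4, 47.5]
tcp_rot: [-3.141, -0.006, 3.118]
contact_force: [0.4, -0.0, 0.0]
grip_width: 0.1
```

Request:
step_arm(moves=[-0.1, 0, 0, 0, 0, 0, 1, -0.1, 0, 0, 0, 0, 0, 1])

```text
time: 3.5
tool_pos: [492.0, 88.0, 47.7]
tcp_rot: [-3.141, -0.007, 3.117]
contact_force: [-3.0, -0.4, 1.5]
grip_width: 0.2
```

Request:
step_arm(moves=[-0.15, 0, 0, 0, 0, 0, 1, -0.15, 0, 0, 0, 0, 0, 1])

```text
time: 3.67
tool_pos: [496.9, 87.7, 47.5]
tcp_rot: [-3.141, -0.01, 3.117]
contact_force: [-3.7, -0.5, 3.2]
grip_width: 0.4
```

Request:
step_arm(moves=[-0.15, 0, 0, 0, 0, 0, 1, -0.15, 0, 0, 0, 0, 0, 1])

```text
time: 3.83
tool_pos: [502.4, 87.7, 47.4]
tcp_rot: [-3.141, -0.012, 3.117]
contact_force: [-3.9, 0.1, 2.4]
grip_width: 0.2
```

Request:
step_arm(moves=[-0.15, 0, 0, 0, 0, 0, 1, -0.15, 0, 0, 0, 0, 0, 1, -0.15, 0, 0, 0, 0, 0, 1, -0.15, 0, 0, 0, 0, 0, 1])

```text
time: 4.17
tool_pos: [515.1, 87.6, 47.4]
tcp_rot: [-3.141, -0.013, 3.118]
contact_force: [-4.6, 0.3, 2.4]
grip_width: 0.5
```

Request:
step_arm(moves=[-0.15, 0, 0, 0, 0, 0, 1, -0.15, 0, 0, 0, 0, 0, 1])

```text
time: 4.33
tool_pos: [521.7, 87.5, 47.3]
tcp_rot: [-3.141, -0.013, 3.118]
contact_force: [-3.1, 0.7, 2.5]
grip_width: 0.5
```

Request:
step_arm(moves=[-0.1, 0, 0, 0, 0, 0, 1, -0.1, 0, 0, 0, 0, 0, 1])

```text
time: 4.5
tool_pos: [526.5, 87.4, 47.2]
tcp_rot: [-3.141, -0.013, 3.118]
contact_force: [-3.3, 0.3, 2.0]
grip_width: 0.3
```

Request:
step_arm(moves=[-0.1, 0, 0, 0, 0, 0, 1, -0.1, 0, 0, 0, 0, 0, 1])

```text
time: 4.67
tool_pos: [530.9, 87.2, 47.1]
tcp_rot: [-3.141, -0.013, 3.118]
contact_force: [-3.6, 0.3, 1.7]
grip_width: -0.2
```

Request:
step_arm(moves=[-0.08, 0, 0, 0, 0, 0, 1])

```text
time: 4.75
tool_pos: [532.0, 87.3, 47.0]
tcp_rot: [-3.141, -0.015, 3.118]
contact_force: [-11.3, 0.2, 8.4]
grip_width: 0.2
```

Request:
step_arm(moves=[-0.08, 0, 0, 0, 0, 0, 1])

```text
time: 4.83
tool_pos: [531.9, 87.3, 46.8]
tcp_rot: [-3.141, -0.019, 3.118]
contact_force: [-13.2, 0.2, 10.3]
grip_width: 0.4
```

Request:
step_arm(moves=[-0.08, 0, 0, 0, 0, 0, 1])

```text
time: 4.92
tool_pos: [531.8, 87.3, 46.7]
tcp_rot: [-3.14, -0.023, 3.118]
contact_force: [-9.4, 0.2, 7.9]
grip_width: 0.1
```

Request:
step_arm(moves=[-0.08, 0, 0, 0, 0, 0, 1])

```text
time: 5.0
tool_pos: [531.6, 87.3, 46.7]
tcp_rot: [-3.14, -0.028, 3.118]
contact_force: [-9.5, -1.0, 8.3]
grip_width: 0.1
```

Request:
step_arm(moves=[0.4, 0, 0, 0, 0, 0, 1, 1, 0, 0, 0, 0, 0, 1, 0.5, 0, -0.5, 0, 0, 0, 1, 0, 0, -1, 0, 0, 0, 1, 0, 0, -1, 0, 0, 0, 1, 0, 0, -1, 0, 0, 0, 1, 0, 0, -1, 0, 0, 0, 1, 0, 0, -1, 0, 0, 0, 1])

```text
time: 5.67
tool_pos: [495.8, 88.0, 157.4]
tcp_rot: [-3.14, -0.024, 3.117]
contact_force: [-0.4, -0.4, 0.2]
grip_width: 0.4
```

```bash
python3 - <<'E'
from h import *
o=get_obs(); print(o['tool_pos'],o['tcp_rot'],o['contact_force'],o['joint_positions'])
im=cv2.cvtColor(capture("scene"),cv2.COLOR_RGB2BGR); crop(im,235,375,175,310,4.4,"pics/s3.png")
im=cv2.cvtColor(capture("top"),cv2.COLOR_RGB2BGR);crop(im,215,355,140,230,5.7,"pics/t3.png")
E
```

```text
[495.78128221  87.96933457 157.43868057] [-3.14020171 -0.02406974  3.11743371] [-0.42001162 -0.35062605  0.18212444] [ 2.34455440e-02  3.85154223e-01  1.66580760e+00 -2.71873414e-04
  1.11473950e+00 -1.52308590e+00]
```

View pics/s3.png

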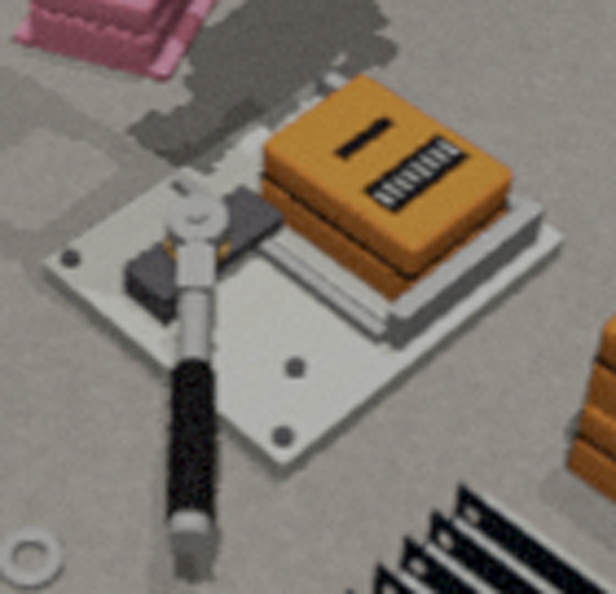

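View pics/t3.png

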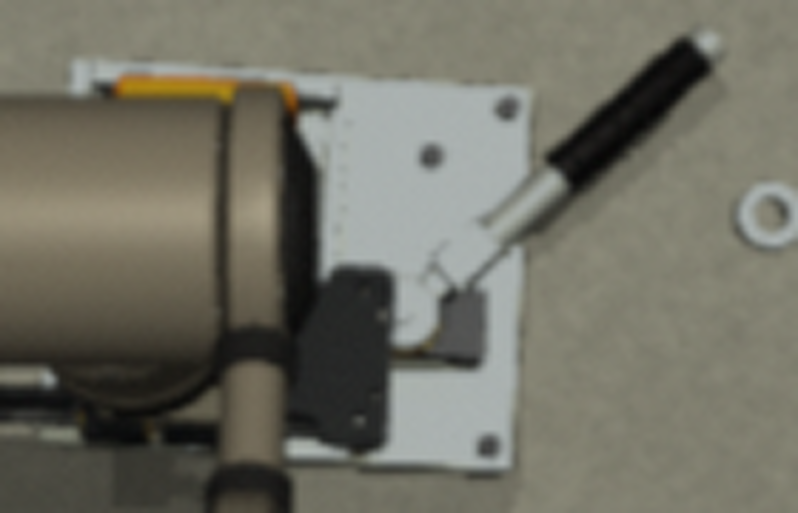

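```bash
python3 - <<'E'
from h import *
im=cv2.imread("pics/top0.png"); crop(im,285,415,60,140,6,"pics/hs_t.png")
im=cv2.imread("pics/scene0.png"); crop(im,235,395,280,415,4.4,"pics/hs_s.png")
E
```

```text
(no output)
```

View pics/hs_t.png

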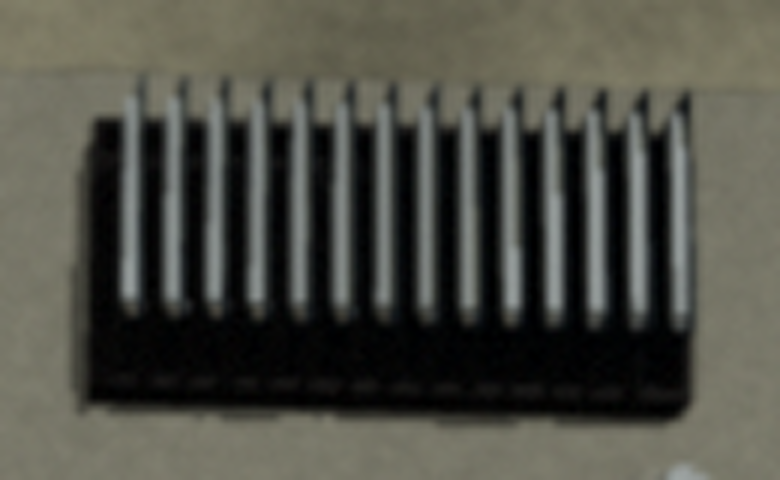

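View pics/hs_s.png

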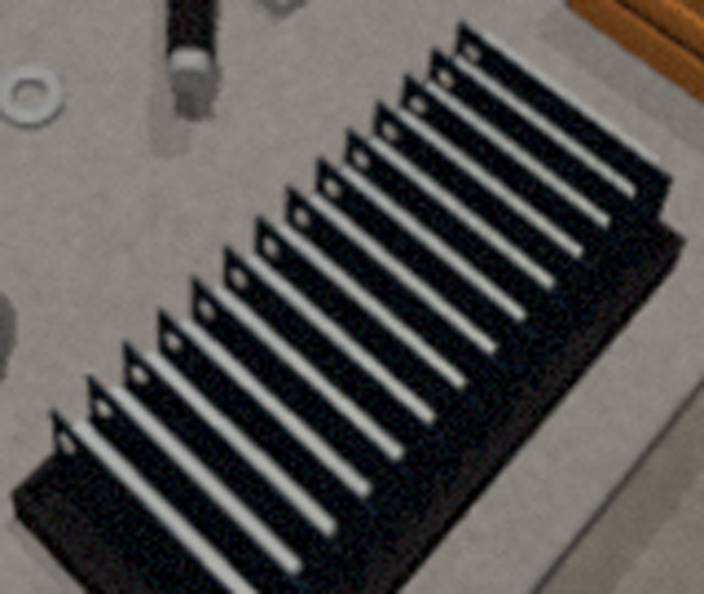

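```bash
python3 - <<'E'
from h import *
for tp,sp in (((306.7,112),(341.4,286.0)),((398.3,114.5),(248,374))):
  for z in (60,80,100,120,140): print(z,pix2plane("top",tp,z)[0,:2].round(),pix2plane("scene",sp,z)[0,:2].round())
print(pix2plane("top",[(300,127),(399,129)],25))
E
```

```text
60 [793. -68.] [773. -47.]
80 [786. -67.] [780. -59.]
100 [778. -66.] [787. -71.]
120 [770. -64.] [794. -84.]
140 [763. -63.] [801. -96.]
60 [ 794. -334.] [ 771. -321.]
80 [ 786. -328.] [ 778. -326.]
100 [ 778. -322.] [ 785. -330.]
120 [ 771. -316.] [ 792. -335.]
140 [ 763. -310.] [ 799. -340.]
[[ 759.76076931  -51.07756058   25.        ]
 [ 762.14906802 -345.47043237   25.        ]]
```

Request:
step_arm(moves=[-1, -0.4, 0, 0, 0.17, 1, 1, -1, -0.4, 0, 0, 0.17, 1, 1, -1, -0.5, 0, 0, 0, 1, 1, -1, -0.5, 0, 0, 0, 1, 1, -1, -0.5, 0, 0, 0, 1, 1, -1, -0.5, 0, 0, 0, 1, 1, -1, -0.5, 0, 0, 0, 1, 1, -1, -0.5, 0, 0, 0, 1, 1])

```text
time: 6.43
tool_pos: [633.1, -27.6, 149.2]
tcp_rot: [-3.123, -0.032, 2.54]
contact_force: [-0.6, 0.3, -0.0]
grip_width: 0.7
```

```bash
cat >> h.py <<'E'
def delta(P,yawdeg):
    o=get_obs(); R=Ro.from_euler('xyz',o['tcp_rot']); T=Ro.from_euler('xyz',[np.pi,0,np.radians(yawdeg)])
    print("rot units",(np.degrees((R.inv()*T).as_rotvec())/4).round(2),"shift units",((R.inv().apply(np.array(P)-o['tool_pos']))/20).round(2), "in target frame",(T.inv().apply(np.array(P)-o['tool_pos'])/20).round(2))
E
python3 -c "
from h import *
delta([685,-89,150],134)"
```

```text
rot units [-0.32 -0.44  2.89] shift units [-3.87 -1.07 -0.15] in target frame [-4.01 -0.26 -0.04]
```

Request:
step_arm(moves=[-1, -0.2, 0, -0.16, -0.22, 1, 1, -1, -0.15, 0, -0.16, -0.22, 1, 1, -1, -0.1, 0, 0, 0, 0.9, 1, -1, -0.1, 0, 0, 0, 0, 1, 0, 0, 0, 0, 0, 0, 1])

```text
time: 6.85
tool_pos: [690.7, -95.9, 140.1]
tcp_rot: [3.141, 0.001, 2.32]
contact_force: [-0.8, -0.2, -0.2]
grip_width: 0.3
```

```bash
python3 - <<'E'
from h import *
o=get_obs(); print(o['tool_pos'],o['tcp_rot'])
delta([685,-89,42],134)
im=cv2.cvtColor(capture("wrist"),cv2.COLOR_RGB2BGR); cv2.imwrite("pics/w4.png",im)
im=cv2.cvtColor(capture("scene"),cv2.COLOR_RGB2BGR); crop(im,215,395,155,290,4.4,"pics/s4.png")
E
```

```text
[690.70322734 -95.89577177 140.10394138] [3.14059997e+00 1.28098534e-03 2.31950733e+00]
rot units [ 0.01  0.02 -0.28] shift units [0.45 0.02 4.9 ] in target frame [0.45 0.03 4.91]
```

View pics/w4.png

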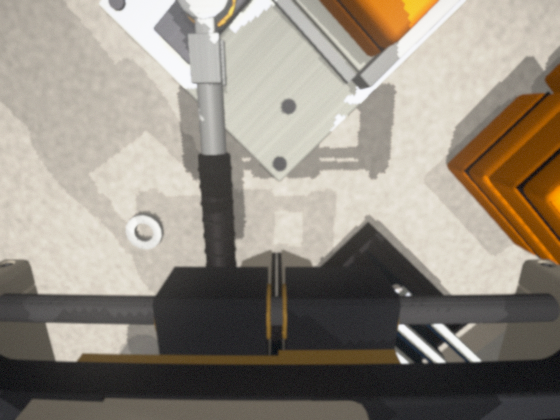

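View pics/s4.png

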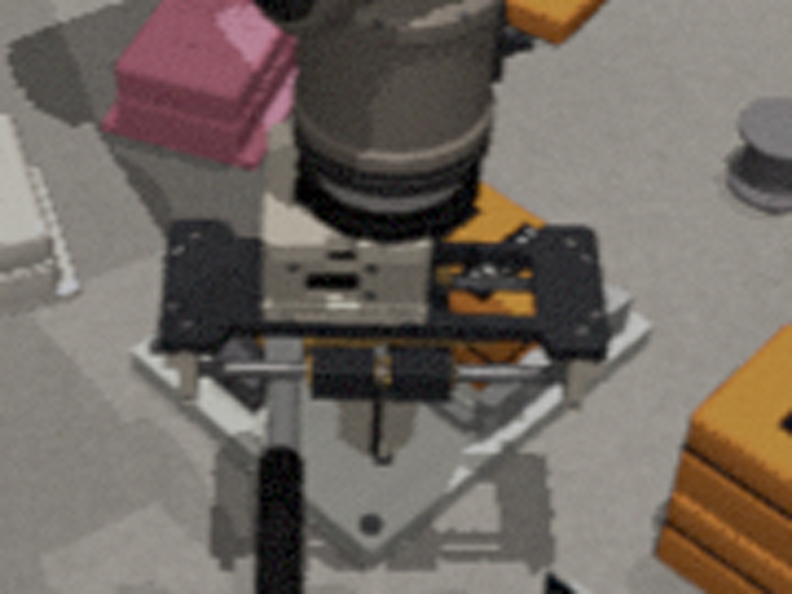

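Request:
step_arm(moves=[0.2, 0.05, 1, 0, 0, 0, 1, 0.2, 0.05, 1, 0, 0, -0.28, 1, 0, 0, 1, 0, 0, 0, 1, 0, 0, 1, 0, 0, 0, 1, 0, 0, 0.7, 0, 0, 0, 1, 0, 0, 0, 0, 0, 0, 1])

```text
time: 7.45
tool_pos: [682.7, -79.0, 42.2]
tcp_rot: [3.139, -0.001, 2.348]
contact_force: [-0.2, 0.3, -0.2]
grip_width: 0.5
```

```bash
python3 - <<'E'
from h import *
o=get_obs(); print(o['tool_pos'],o['tcp_rot'],o['contact_force'])
delta([685,-89,42],134)
im=cv2.cvtColor(capture("wrist"),cv2.COLOR_RGB2BGR); cv2.imwrite("pics/w5.png",im)
im=cv2.cvtColor(capture("scene"),cv2.COLOR_RGB2BGR); crop(im,215,395,155,290,4.4,"pics/s5.png")
E
```

```text
[682.74107643 -79.01750176  42.24118608] [ 3.13869560e+00 -1.18525319e-03  2.34803446e+00] [-0.21413297  0.2877226  -0.24685798]
rot units [ 0.04 -0.02  0.13] shift units [-0.44 -0.27  0.01] in target frame [-0.44 -0.27  0.01]
```

View pics/w5.png

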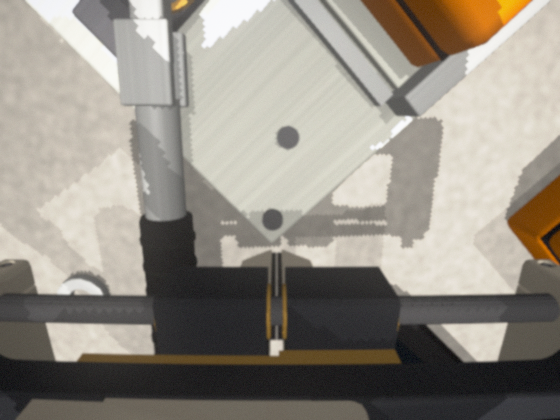

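View pics/s5.png

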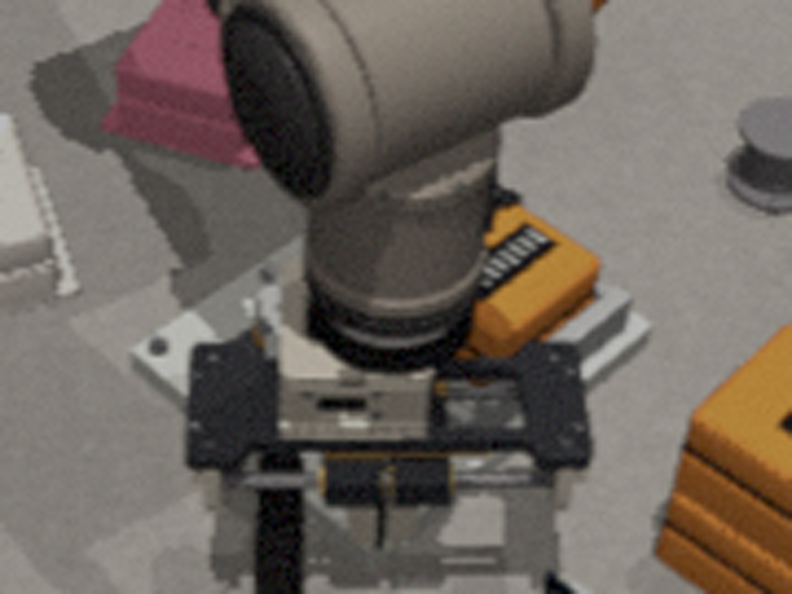

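Request:
step_arm(moves=[-0.3, -0.3, 0, 0, 0, 0.13, 1, -0.15, -0.3, 0, 0, 0, 0, 1, 0, -0.1, 0, 0, 0, 0, 1])

```text
time: 7.8
tool_pos: [682.5, -96.1, 49.2]
tcp_rot: [3.133, 0.008, 2.34]
contact_force: [0.7, -0.1, -0.1]
grip_width: 0.4
```

Request:
step_arm(moves=[0, -0.15, 0, 0, 0, 0, 1, 0, -0.1, 0, 0, 0, 0, 1])

```text
time: 7.97
tool_pos: [679.4, -101.2, 51.2]
tcp_rot: [3.131, 0.011, 2.339]
contact_force: [-0.4, -0.8, 0.1]
grip_width: 0.5
```

Request:
step_arm(moves=[0, -0.15, 0, 0, 0, 0, 1, 0, -0.1, 0, 0, 0, 0, 1])

```text
time: 8.13
tool_pos: [675.7, -105.6, 52.2]
tcp_rot: [3.131, 0.012, 2.338]
contact_force: [-0.4, 0.4, 0.4]
grip_width: 0.1
```

Request:
step_arm(moves=[0, 0, 0.25, 0, 0, 0, 1, 0, 0, 0.2, 0, 0, 0, 1])

```text
time: 8.3
tool_pos: [676.6, -106.2, 44.5]
tcp_rot: [3.128, 0.015, 2.338]
contact_force: [1.0, 0.7, 2.5]
grip_width: 0.4
```

Request:
step_arm(moves=[0.02, -0.1, 0.02, 0.1, -0.1, 0.1, 1, 0, -0.1, 0.02, 0.05, -0.05, 0.1, 1])

```text
time: 8.47
tool_pos: [674.2, -108.5, 42.9]
tcp_rot: [3.138, 0.027, 2.323]
contact_force: [2.1, 0.5, 0.3]
grip_width: 0.2
```

Request:
step_arm(moves=[0, -0.1, 0.02, 0, 0, 0.1, 1, 0, -0.1, 0.02, 0, 0, 0.1, 1])

```text
time: 8.63
tool_pos: [671.6, -110.9, 41.9]
tcp_rot: [3.137, 0.028, 2.308]
contact_force: [1.2, 0.8, 0.6]
grip_width: 0.3
```

```bash
python3 -c "
from h import *
o=get_obs();print(o['contact_force'])
delta([671.6,-110.9,42],131)"
```

```text
[1.23939796 0.7953509  0.55973567]
rot units [0.07 0.4  0.31] shift units [-0.  0. -0.] in target frame [-0.  0. -0.]
```

Request:
step_arm(moves=[-0.02, -0.16, 0, 0, 0.2, 0.4, 1, -0.02, -0.16, 0, 0, 0.2, 0.4, 1, -0.02, -0.16, 0, 0, 0, 0.4, 1, -0.02, -0.16, 0, 0, 0, 0.4, 1])

```text
time: 8.97
tool_pos: [662.3, -120.6, 41.9]
tcp_rot: [3.136, -0.005, 2.187]
contact_force: [0.8, -0.0, 0.6]
grip_width: 0.5
```

Request:
step_arm(moves=[-0.02, -0.16, 0, 0, 0, 0.35, 1, -0.02, -0.16, 0, 0, 0, 0.35, 1, -0.02, -0.16, 0, 0, 0, 0.35, 1, -0.02, -0.16, 0, 0, 0, 0.35, 1])

```text
time: 9.3
tool_pos: [651.4, -131.1, 41.7]
tcp_rot: [3.137, -0.007, 2.076]
contact_force: [2.5, 0.3, 0.9]
grip_width: 0.5
```

```bash
cat >> h.py <<'E'
B=np.array([548.,-13.5])
def pol(d=27):
    o=get_obs(); v=o['tool_pos'][:2]-B; r=np.hypot(*v); a=np.degrees(np.arctan2(v[1],v[0]))
    rad=np.sqrt(r*r-d*d); th=a-np.degrees(np.arcsin(d/r)); t=np.radians(th)
    F=o['contact_force']; n=np.array([-np.sin(t),np.cos(t)])
    print("t",o['time'],"rad",rad.round(1),"handle",th.round(2),"Fn",(F[:2]@n).round(2),"F",F.round(1),"Mz",o['moment'].round(2)); delta([*o['tool_pos'][:2],42],th+180)
E
python3 -c "
from h import *
pol()"
```

```text
t 9.3 rad 154.3 handle -58.59 Fn 2.31 F [2.5 0.3 0.9] Mz [-0.17 -0.36  0.05]
rot units [ 0.07 -0.09 -0.61] shift units [ 0.    0.   -0.01] in target frame [ 0.    0.   -0.01]
```

Request:
step_arm(moves=[-0.03, -0.18, 0, 0, 0, 0.2, 1, -0.03, -0.18, 0, 0, 0, 0.2, 1, -0.03, -0.18, 0, 0, 0, 0.3, 1, -0.03, -0.18, 0, 0, 0, 0.3, 1])

```text
time: 9.63
tool_pos: [638.3, -140.7, 41.7]
tcp_rot: [3.138, -0.008, 1.998]
contact_force: [1.6, 1.1, 0.6]
grip_width: 0.7
```

Request:
step_arm(moves=[-0.03, -0.16, 0, 0, 0, 0.3, 1, -0.03, -0.16, 0, 0, 0, 0.3, 1])

```text
time: 9.8
tool_pos: [632.2, -144.7, 41.7]
tcp_rot: [3.138, -0.008, 1.952]
contact_force: [1.6, 0.3, 0.9]
grip_width: 0.4
```

```bash
python3 -c "
from h import *
pol()"
```

```text
t 9.8 rad 153.5 handle -67.28 Fn 1.6 F [1.6 0.3 0.9] Mz [ 0.02 -0.27 -0.06]
rot units [ 0.05 -0.12 -0.22] shift units [ 0.    0.   -0.02] in target frame [ 0.    0.   -0.02]
```

Request:
step_arm(moves=[-0.02, -0.12, 0, 0, 0, 0.2, 1, -0.02, -0.12, 0, 0, 0, 0.2, 1])

```text
time: 9.97
tool_pos: [627.3, -147.5, 41.7]
tcp_rot: [3.139, -0.008, 1.92]
contact_force: [2.0, 0.7, 0.7]
grip_width: 0.5
```

Request:
step_arm(moves=[-0.02, -0.1, 0, 0, 0, 0.2, 1])

```text
time: 10.05
tool_pos: [625.3, -148.6, 41.7]
tcp_rot: [3.139, -0.009, 1.904]
contact_force: [2.3, 0.9, 0.2]
grip_width: -0.0
```

Request:
step_arm(moves=[-0.02, -0.1, 0, 0, 0, 0.2, 1])

```text
time: 10.13
tool_pos: [623.3, -149.8, 41.7]
tcp_rot: [3.139, -0.009, 1.889]
contact_force: [1.5, -0.1, 0.1]
grip_width: 0.6
```

Request:
step_arm(moves=[-0.02, -0.1, 0, 0, 0, 0.2, 1])

```text
time: 10.22
tool_pos: [621.5, -150.7, 41.7]
tcp_rot: [3.139, -0.009, 1.873]
contact_force: [3.8, 1.9, 1.0]
grip_width: 0.4
```

Request:
step_arm(moves=[-0.02, -0.1, 0, 0, 0, 0.2, 1])

```text
time: 10.3
tool_pos: [620.4, -151.5, 41.9]
tcp_rot: [3.137, -0.008, 1.858]
contact_force: [6.0, 4.3, 1.0]
grip_width: 0.6
```

Request:
step_arm(moves=[0, -0.1, 0, 0, 0, 0, 1])

```text
time: 10.38
tool_pos: [619.7, -151.8, 42.3]
tcp_rot: [3.134, -0.008, 1.856]
contact_force: [8.6, 3.5, -0.2]
grip_width: 0.1
```

```bash
python3 -c "
from h import *
pol()"
```

```text
t 10.3833 rad 153.4 handle -72.57 Fn 9.28 F [ 8.6  3.5 -0.2] Mz [ 0.49 -1.21 -0.05]
rot units [ 0.11 -0.11 -0.27] shift units [-0.   -0.    0.01] in target frame [ 0.   -0.    0.01]
```

Request:
step_arm(moves=[0, -0.1, 0, 0, 0, 0, 1])

```text
time: 10.47
tool_pos: [619.5, -151.9, 42.8]
tcp_rot: [3.13, -0.007, 1.855]
contact_force: [7.3, 4.8, -0.2]
grip_width: 0.3
```

Request:
step_arm(moves=[0, -0.1, 0, 0, 0, 0, 1])

```text
time: 10.55
tool_pos: [619.4, -151.9, 43.4]
tcp_rot: [3.125, -0.006, 1.854]
contact_force: [7.0, 4.4, -1.0]
grip_width: 0.4
```

```bash
python3 -c "
from h import *
pol()"
```

```text
t 10.55 rad 153.4 handle -72.69 Fn 7.95 F [ 7.   4.4 -1. ] Mz [ 0.57 -1.32 -0.06]
rot units [ 0.24 -0.08 -0.27] shift units [-0.   -0.    0.07] in target frame [ 0.   -0.    0.07]
```

Request:
step_arm(moves=[0, -0.14, 0.05, 0.1, 0, 0, 1])

```text
time: 10.63
tool_pos: [618.9, -152.2, 43.1]
tcp_rot: [3.127, -0.005, 1.853]
contact_force: [9.4, 3.7, -0.6]
grip_width: 0.5
```

Request:
step_arm(moves=[0, -0.15, 0.05, 0.1, 0, 0, 1])

```text
time: 10.72
tool_pos: [618.5, -152.4, 42.9]
tcp_rot: [3.128, -0.003, 1.852]
contact_force: [10.3, 5.7, 0.4]
grip_width: 0.2
```

Request:
step_arm(moves=[0, -0.15, 0.05, 0.1, 0, 0, 1])

```text
time: 10.8
tool_pos: [618.3, -152.5, 42.8]
tcp_rot: [3.129, -0.001, 1.851]
contact_force: [10.4, 6.3, 0.1]
grip_width: 0.5
```

Request:
step_arm(moves=[0, -0.17, 0.02, 0.1, 0, 0, 1])

```text
time: 10.88
tool_pos: [617.9, -152.7, 43.2]
tcp_rot: [3.13, 0.0, 1.85]
contact_force: [10.0, 5.4, -0.9]
grip_width: 0.2
```

Request:
step_arm(moves=[0, -0.17, 0.02, 0.1, 0, 0, 1])

```text
time: 10.97
tool_pos: [617.6, -152.8, 43.7]
tcp_rot: [3.13, 0.002, 1.849]
contact_force: [10.9, 5.7, -0.6]
grip_width: 0.3
```

```bash
python3 -c "
from h import *
pol()"
```

```text
t 10.9667 rad 153.4 handle -73.44 Fn 12.08 F [10.9  5.7 -0.6] Mz [ 0.75 -1.78 -0.1 ]
rot units [ 0.17  0.03 -0.16] shift units [ 0.   -0.    0.09] in target frame [ 0.   -0.    0.09]
```

Request:
step_arm(moves=[0, -0.19, 0.08, 0.1, 0, 0, 1])

```text
time: 11.05
tool_pos: [617.1, -153.1, 43.2]
tcp_rot: [3.13, 0.004, 1.848]
contact_force: [11.8, 4.2, -0.9]
grip_width: 0.7
```

Request:
step_arm(moves=[0, -0.19, 0.05, 0.1, 0, 0, 1])

```text
time: 11.13
tool_pos: [616.5, -153.4, 43.1]
tcp_rot: [3.13, 0.006, 1.847]
contact_force: [10.6, 4.8, 0.4]
grip_width: 0.7
```

Request:
step_arm(moves=[0, -0.19, 0.05, 0.1, 0, 0, 1])

```text
time: 11.22
tool_pos: [615.9, -153.6, 43.1]
tcp_rot: [3.13, 0.008, 1.846]
contact_force: [11.5, 5.3, -0.8]
grip_width: 0.4
```

```bash
python3 -c "
from h import *
pol()"
```

```text
t 11.2167 rad 153.3 handle -74.13 Fn 12.48 F [11.5  5.3 -0.8] Mz [ 0.81 -1.76 -0.14]
rot units [ 0.16  0.12 -0.02] shift units [ 0.   -0.    0.05] in target frame [ 0.   -0.    0.05]
```

Request:
step_arm(moves=[-0.01, -0.22, 0.05, 0.08, 0.04, 0.05, 1, -0.01, -0.22, 0.05, 0.08, 0.04, 0.05, 1])

```text
time: 11.38
tool_pos: [613.8, -154.5, 43.1]
tcp_rot: [3.127, 0.006, 1.837]
contact_force: [10.9, 5.5, -0.7]
grip_width: 0.3
```

Request:
step_arm(moves=[-0.01, -0.22, 0.05, 0.08, 0.04, 0.05, 1, -0.01, -0.22, 0.05, 0.08, 0.04, 0.05, 1])

```text
time: 11.55
tool_pos: [611.6, -155.4, 43.0]
tcp_rot: [3.124, 0.003, 1.828]
contact_force: [11.8, 4.9, 0.3]
grip_width: 0.6
```

```bash
python3 -c "
from h import *
pol()"
```

```text
t 11.55 rad 153.2 handle -75.86 Fn 12.69 F [11.8  4.9  0.3] Mz [ 0.85 -1.78 -0.13]
rot units [0.25 0.05 0.15] shift units [ 0.   -0.    0.05] in target frame [-0.   -0.    0.05]
```

Request:
step_arm(moves=[-0.01, -0.22, 0.05, 0.05, 0, 0.05, 1, -0.01, -0.22, 0.05, 0.05, 0, 0.05, 1])

```text
time: 11.72
tool_pos: [609.4, -156.4, 42.9]
tcp_rot: [3.117, 0.006, 1.818]
contact_force: [11.0, 5.3, 0.3]
grip_width: 0.5
```

Request:
step_arm(moves=[-0.01, -0.22, 0.05, 0.05, 0, 0.05, 1])

```text
time: 11.8
tool_pos: [608.3, -156.8, 42.9]
tcp_rot: [3.113, 0.008, 1.813]
contact_force: [12.3, 6.5, 0.5]
grip_width: 0.8
```

```bash
python3 -c "
from h import *
pol()"
```

```text
t 11.8 rad 153.1 handle -77.16 Fn 13.45 F [12.3  6.5  0.5] Mz [ 0.85 -1.76 -0.12]
rot units [0.4  0.11 0.27] shift units [ 0.   -0.    0.04] in target frame [ 0.   -0.    0.04]
```

Request:
step_arm(moves=[0, 0.3, 0, 0, 0, 0, 1, 0, 0.5, 0, 0, 0, 0, 1, 0, 0.5, 0, 0, 0, 0, 1, 0, 0.4, 0, 0, 0, 0, 1, 0, 0, -0.5, 0, 0, 0, 1, 0, 0, -1, 0, 0, 0, 1, 0, 0, -1, 0, 0, 0, 1, 0, 0, -1, 0, 0, 0, 1])

```text
time: 12.47
tool_pos: [634.4, -146.9, 110.4]
tcp_rot: [3.13, -0.001, 1.811]
contact_force: [0.8, 0.0, -0.3]
grip_width: 0.4
```

Request:
step_arm(moves=[0, 0, -1, 0, 0, 0, 1, 0, 0, -1, 0, 0, 0, 1, 0, 0, -1, 0, 0, 0, 1, 0, 0, -1, 0, 0, 0, 1, 0, 0, 0, 0, 0, 0, 1])

```text
time: 12.88
tool_pos: [631.1, -148.6, 200.9]
tcp_rot: [3.13, 0.002, 1.809]
contact_force: [0.8, -0.6, 1.2]
grip_width: 0.6
```

```bash
python3 - <<'E'
from h import *
import pickle
o=get_obs(); print(o['tool_pos'],o['tcp_rot'],o['contact_force']); pickle.dump(o,open("o6.pkl","wb"))
im=cv2.cvtColor(capture("wrist"),cv2.COLOR_RGB2BGR); cv2.imwrite("pics/w6.png",im)
im=cv2.cvtColor(capture("scene"),cv2.COLOR_RGB2BGR); crop(im,215,395,155,290,4.4,"pics/s6.png")
im=cv2.cvtColor(capture("top"),cv2.COLOR_RGB2BGR);crop(im,215,355,140,230,5.7,"pics/t6.png")
E
```

```text
[ 631.05219256 -148.61095795  200.92130984] [3.12965745e+00 2.37869111e-03 1.80867172e+00] [ 0.78433063 -0.62649247  1.21228918]
```

View pics/w6.png

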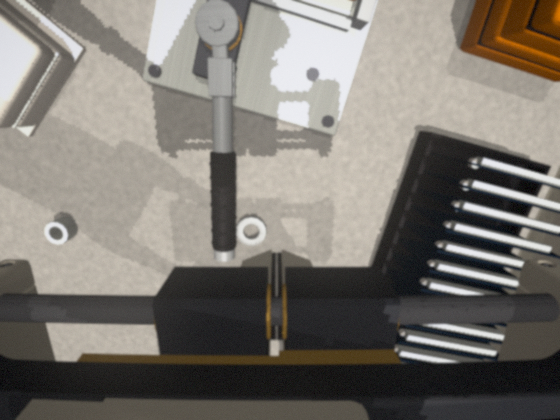

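View pics/t6.png

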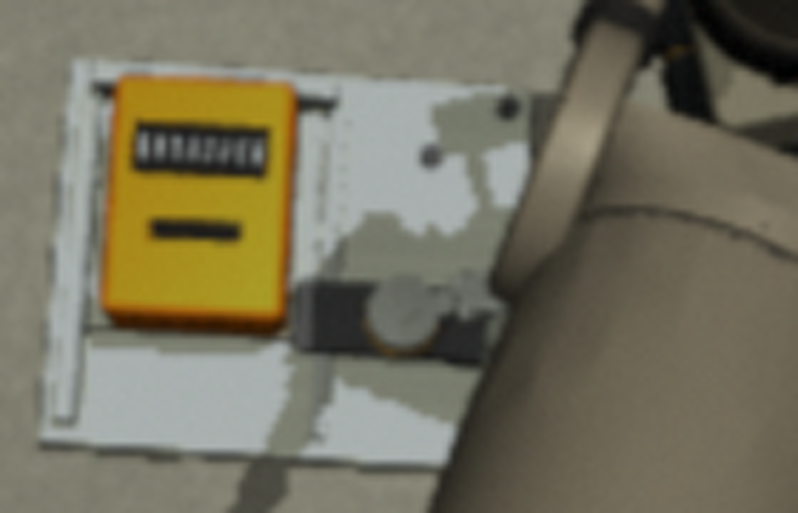

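```bash
python3 - <<'E'
from h import *
im=cv2.imread("pics/w6.png"); crop(im,160,300,0,265,2.25,"pics/w6a.png")
crop(im,180,270,0,120,5,"pics/w6b.png")
E
```

```text
(no output)
```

View pics/w6b.png

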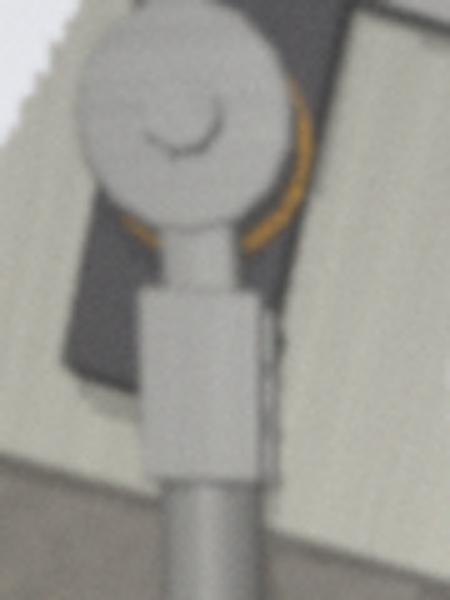

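View pics/w6a.png

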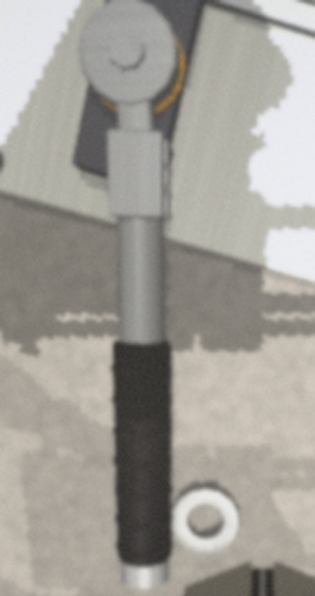

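```bash
python3 - <<'E'
from h import *
import pickle
o=pickle.load(open("o6.pkl","rb"))
im=cv2.imread("pics/w6.png"); 
# grip: dark columns per row; shaft edges
g=cv2.cvtColor(im,cv2.COLOR_BGR2GRAY)
pts=[]
for r in range(162,242,6):
    row=g[r,190:255].astype(int); d=np.where(row<60)[0]; 
    pts.append((190+(d.min()+d.max())/2,r))
w=pix2plane("wrist",pts,60,o)[:,:2]
vx,vy,x0,y0=cv2.fitLine(w.astype(np.float32),cv2.DIST_HUBER,0,.01,.01).ravel()
if vy>0: vx,vy=-vx,-vy
print(np.round(pts,1).tolist()); print("handle dir",np.degrees(np.arctan2(vy,vx)), "spread",((w-[x0,y0])@[-vy,vx]).round(1))
for z in (60,66,70,75):
    h=pix2plane("wrist",(180+187/5,115/5),z,o)[0,:2]
    off=(h-[x0,y0])@[-vy,vx]; print(z,h,"bolt offset from handle line (left+)",off,"kink",off/32)
n=pix2plane("wrist",(180+200/5,260/5),60,o)[0,:2]
for z in(60,66,70,75):
    h=pix2plane("wrist",(180+187/5,115/5),z,o)[0,:2]; v=n-h; print("neck dir",np.degrees(np.arctan2(v[1],v[0])),np.hypot(*v))
E
```

```text
[[222.0, 162.0], [222.5, 168.0], [222.5, 174.0], [223.0, 180.0], [223.0, 186.0], [222.0, 192.0], [223.0, 198.0], [223.0, 204.0], [223.5, 210.0], [223.5, 216.0], [223.5, 222.0], [223.5, 228.0], [223.5, 234.0], [224.0, 240.0]]
handle dir -78.028694 spread [-0.3  0.1 -0.   0.3  0.2 -0.8  0.  -0.1  0.3  0.1  0.  -0.1 -0.2  0.1]
60 [550.1360074  -11.24630639] bolt offset from handle line (left+) -2.389363060597884 kink -0.07466759564368387
66 [551.35535613 -12.43972148] bolt offset from handle line (left+) -1.444073452992588 kink -0.045127295406018376
70 [552.16825529 -13.23533154] bolt offset from handle line (left+) -0.8138803812556831 kink -0.025433761914240096
75 [553.18437923 -14.22984411] bolt offset from handle line (left+) -0.026139041584640532 kink -0.0008168450495200166
neck dir -73.24843416595581 22.28711994334254
neck dir -75.5168107490952 20.809211814069958
neck dir -77.21502399701535 19.844298541993908
neck dir -79.58191382769485 18.665505849644877
```

Request:
step_arm(moves=[0.5, -0.9, 0, 0, 0, 0, 1, 0.5, -0.9, 0, 0, 0, 0, 1, 0.3, -0.7, 0, 0, 0, 0, 1, 0, 0, 0, 0, 0, 0, 1, 0, 0, 0, 0, 0, 0, 1, 0, 0, 0, 0, 0, 0, 1])

```text
time: 13.53
tool_pos: [568.1, -132.8, 185.5]
tcp_rot: [-3.132, -0.012, 1.808]
contact_force: [0.2, -0.4, -0.9]
grip_width: 0.3
```

```bash
python3 - <<'E'
from h import *
import pickle
o=get_obs(); print(o['tool_pos'],o['tcp_rot'],o['contact_force'],o['dq'].round(3)); pickle.dump(o,open("o7.pkl","wb"))
im=cv2.cvtColor(capture("wrist"),cv2.COLOR_RGB2BGR); cv2.imwrite("pics/w7.png",im)
print(cam("wrist",o)[2])
crop(im,200,340,20,270,2.4,"pics/w7a.png")
E
```

```text
[ 568.0709641  -132.79426127  185.53144389] [-3.13230422 -0.01157316  1.80780311] [ 0.17701514 -0.36048792 -0.85917469] [-0.     0.018 -0.001  0.002 -0.006  0.   ]
[551.51258434 -56.0018011  343.51270626]
```

View pics/w7.png

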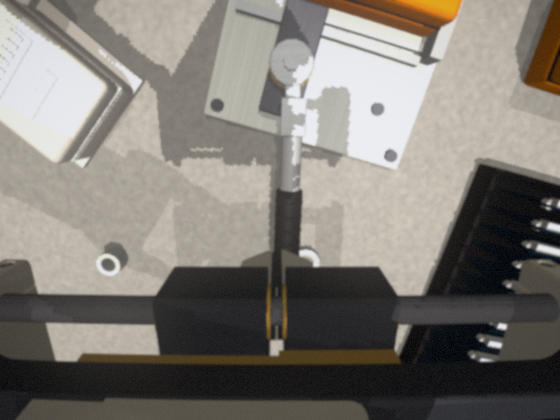

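View pics/w7a.png

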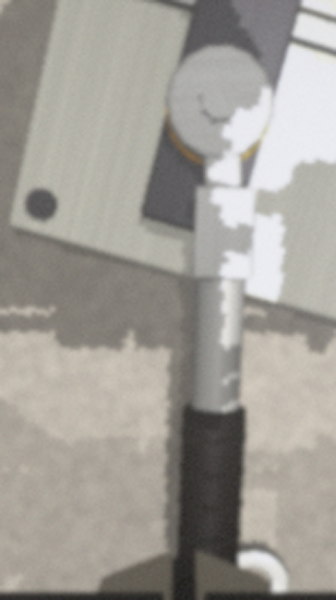

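```bash
python3 - <<'E'
from h import *
import pickle
o=pickle.load(open("o7.pkl","rb"))
g=cv2.cvtColor(cv2.imread("pics/w7.png"),cv2.COLOR_BGR2GRAY)
pts=[]
for r in range(196,246,5):
    row=g[r,262:320].astype(int); d=np.where(row<65)[0]; pts.append((262+(d.min()+d.max())/2,r))
print(np.round(pts,1).tolist())
w=pix2plane("wrist",pts,60,o)[:,:2]
vx,vy,x0,y0=cv2.fitLine(w.astype(np.float32),cv2.DIST_HUBER,0,.01,.01).ravel()
if vy>0: vx,vy=-vx,-vy
print("handle dir",np.degrees(np.arctan2(vy,vx)),((w-[x0,y0])@[-vy,vx]).round(1))
for z in (60,70,78):
    h=pix2plane("wrist",(200+220.5/2.4,20+100/2.4),z,o)[0,:2]; off=(h-[x0,y0])@[-vy,vx]; gm=w.mean(0)
    G=h  # kink from head->mid pt
    print(z,h.round(1),"off",off.round(2),"kink",-np.arcsin(off/32))
E
```

```text
[[288.5, 196.0], [288.0, 201.0], [287.5, 206.0], [287.5, 211.0], [287.5, 216.0], [287.0, 221.0], [286.5, 226.0], [287.0, 231.0], [286.5, 236.0], [286.5, 241.0]]
handle dir -78.14832 [ 0.3  0.  -0.2 -0.1  0.1 -0.1 -0.4  0.2 -0.   0.2]
60 [551. -11.] off -1.43 kink 0.04484575404162253
70 [551.  -12.6] off -1.74 kink 0.054490427685239304
78 [551.  -13.8] off -1.99 kink 0.06220977821094851
```

Request:
step_arm(moves=[-0.5, 0.14, -0.4, 0, 0, 0, 1, -0.5, 0.13, -0.35, 0, 0, 0, 1, 0, 0, 0, 0, 0, 0, 1, 0, 0, 0, 0, 0, 0, 1, 0, 0, 0, 0, 0, 0, 1])

```text
time: 14.0
tool_pos: [580.8, -151.7, 197.6]
tcp_rot: [-3.13, -0.013, 1.808]
contact_force: [-0.6, 0.0, 0.3]
grip_width: 0.2
```

```bash
python3 - <<'E'
from h import *
import pickle
o=get_obs(); print(o['tool_pos'],o['tcp_rot']); pickle.dump(o,open("o8.pkl","wb"))
im=cv2.cvtColor(capture("wrist"),cv2.COLOR_RGB2BGR); cv2.imwrite("pics/w8.png",im)
print(cam("wrist",o)[2])
crop(im,230,330,0,150,4,"pics/w8a.png"); crop(im,230,330,120,270,4,"pics/w8b.png")
E
```

```text
[ 580.80653886 -151.72878543  197.56033007] [-3.13027024 -0.0134433   1.80811826]
[564.60708512 -75.15526862 355.68318708]
```

View pics/w8a.png

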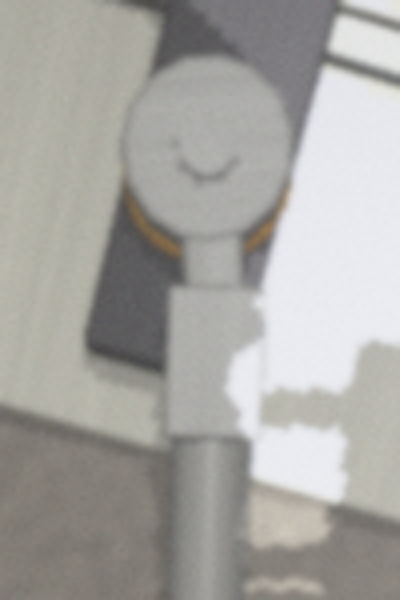

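View pics/w8b.png

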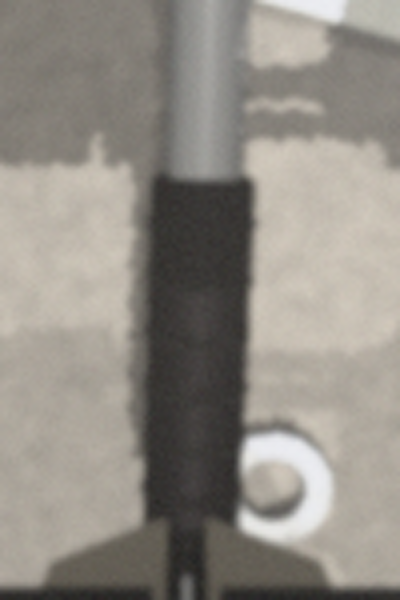

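```bash
python3 - <<'E'
from h import *
import pickle
o=pickle.load(open("o8.pkl","rb"))
w=pix2plane("wrist",[(282.75,120),(281.75,140),(280.75,170),(279,220),(278,245)],60,o)[:,:2]
vx,vy,x0,y0=cv2.fitLine(w.astype(np.float32),cv2.DIST_L2,0,.01,.01).ravel()
if vy>0: vx,vy=-vx,-vy
print("dir",np.degrees(np.arctan2(vy,vx)),((w-[x0,y0])@[-vy,vx]).round(2))
for z in (60,68,76):
    h=pix2plane("wrist",(282,37),z,o)[0,:2]; off=(h-[x0,y0])@[-vy,vx]
    n=pix2plane("wrist",(283.25,65),60,o)[0,:2]-h
    print(z,h,off,"kink",-np.arcsin(off/32),"neck dir",np.degrees(np.arctan2(n[1],n[0])))
E
```

```text
dir -78.28878 [ 0.11 -0.12 -0.03  0.06 -0.01]
60 [550.66375613 -11.11582818] -3.0299220806981007 kink 0.09482711826165223 neck dir -73.39968178617852
68 [551.04100664 -12.84847834] -3.0122163648458913 kink 0.09427133224415224 neck dir -73.01848965123845
76 [551.41825715 -14.58112851] -2.994510648993572 kink 0.09371557543192544 neck dir -72.5636578753196
```

```bash
python3 - <<'E'
from h import *
a=np.radians(-1.8); R=np.array([[np.cos(a),-np.sin(a)],[np.sin(a),np.cos(a)]]); t=np.array([577.1,-15])
h=pix2plane("top",np.array([(121,76),(299,86),(285,322),(103,314)])/5.7+[215,140],82)[:,:2]
print(((h-t)@R).mean(0))
o=get_obs(); print(o['time'],o['contact_force'].round(1)); print(close_job())
E
```

```text
[ 18.65715286 101.64846967]
14.05 [-0.3  0.6 -0.9]
the job is handed in; nothing more can be done
None
```

The housing is home against the end stop, the clamp bolt is tightened to the wrench's first give, and the job was handed in at 14.05 s with the gripper clear of everything. No verdict came back.

- **Housing:** I pushed its near face with the closed fingers, at about 4 N while it slid and 13 N at the end stop. It stopped there and I backed off. The last top view puts its origin at x 18.7, y 101.6 mm in the fixture's frame (home is 20, 102), and shows no gap at the stop. The 1.3 mm difference is within the camera error.
- **Wrench:** I swung it about 26 degrees clockwise with the closed fingers until the bolt seated. The force then climbed to about 12 N and held there while the handle moved roughly 11 mm more. I stopped at that first give; the highest reading at the grip was about 13.5 N, well below the 21 N that turns the insert.
- **Kink:** The last wrist view, taken in line with the handle, gives about 0.094 rad. The push distance gives about 0.09. Two earlier views read lower, 0.00 to 0.075 rad depending on the assumed height of the wrench head. I trust the in-line view more, because it barely depends on that height.
- **Not checked directly:** I did not measure the insert's turn, only the force. The washer, spacer and heat sink looked in place in the wrist views. I did not re-measure the other bystanders, and the tool went nowhere near them.

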